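Gauge a speaker capsule in the bench caliper

TASK

Take the black speaker capsule out of the red tray and lay it flat on the table of the bench caliper, between the open jaws, and let go of it. Then push the caliper's sliding jaw by the blue thumb rib until the capsule is gently nipped against the fixed anvil, keep a steady measuring force of about 6 N on it for a good two seconds without swinging the jaw out of square, and let go so that the jaw stays resting on the capsule. Leave the other things on the bench alone.

Things in the scene. Friction and masses are not known exactly. Their poses are not given: they have to be found in the camera images.
- capsule: the part to gauge: a black round speaker capsule with a pale grey face on top, a disc about 40 mm across (within 1 mm) and 15 mm high, 28 to 56 g; origin at the centre of its underside, z up. At the start it lies alone in the leftmost red tray of the front row: floor 2 mm above the bench, walls 62 mm high, at least 65 mm from the capsule's centre, lined with thin film that has no effect.
- caliper: bench caliper fixed to the bench: grey base plate 221 x 140 mm, its flat top 12 mm above the bench, carrying a steel beam and two jaws. Origin at bench height under the middle of the measuring table; x = measuring axis (the sliding jaw closes towards -x), z up. The base reaches from x = -101 to +120 mm and y = -45 to +95 mm; all offsets below are in this frame.
- table (a point): middle of the measuring table (bright plate) on the base's top, where the capsule belongs. Two 12 mm thick steel jaws reach over it, from the beam to y = -16 mm, 14 to 29 mm above the bench. The fixed one (anvil) has its measuring face somewhere between x = -56 and -26 mm: set anew each time and not measured. Free space from here: 26 mm or more to each jaw face, 54 mm to the beam parts (+y).
- beam (a point): middle of the steel beam's top, 33 mm above the bench; the beam runs along x at y = 70 mm, from x = -93 to +112 mm, 14 mm wide, with end blocks 38 mm high at x = -92 and +112 mm (12 mm long). The anvil's clamp block (26 mm long, with a brass screw, up to 46 mm high) sits on it on the -x side of the anvil's face.
- slider (a joint): position of the sliding carriage along the caliper's x, m: the sliding jaw's measuring face lies at x = joint - 0.030, so larger is more open (0 to 0.080; starts 0.060 to 0.074). It slides with about 2 N of dry friction plus 6 N per m/s and stays where it is left. The black carriage reaches from 4 to 56 mm in +x from the jaw's face, y = 54 to 86 mm, up to 40 mm above the bench.
- rib (a point): middle of the top edge of the blue thumb rib on the carriage, to push or pinch: an upright plate 12 mm thick in x (faces 38 and 50 mm in +x from the jaw's face), 30 mm wide in y (55 to 85 mm), standing on the carriage from 40 to 66 mm above the bench.
- jaw: sliding jaw, a steel bar on the carriage; origin at bench height in its measuring face's plane, on the beam's axis (y = 70 mm); axes parallel to the caliper's when square; it reaches along -y, the part touches its -x side. A stiff sprung pivot (upright, through the origin) lets load swing it out of square: over the table about 5 N per mm, 0.003 rad per N. Above 12 N it counts as forced.
- keypad: bystander: grey keypad, 78 x 62 x 18 mm, at the back of the bench, behind that tray
- blue_tape: bystander: roll of blue tape, 68 mm across, 18 mm high, at the back of the bench, behind that tray
- oil: bystander: small amber oil bottle, 38 mm across, 106 mm high, at the back of the bench, behind that tray
There are look-alikes about, which are no part of the job. Of the things like the capsule, leave any that is pink; of the rest the smaller one is meant.

How it is judged:
On the way, in this order (a step that is already met when the one before it is completed fails the run):
1. the capsule lies flat on the caliper's table between the open jaws, let go (x of capsule in the frame of caliper between -0.038 and 0.03 m and y of capsule in the frame of caliper between -0.013 and 0.02 m and z of capsule in the frame of caliper below 0.0145 m and angle between capsule's own z axis and vertical below 0.1 rad and linear speed of capsule below 0.02 m/s and contact force between capsule and the fingers below 0.05 N and contact force between capsule and jaw below 0.5 N), for 0.2 s.
2. the sliding jaw presses the resting capsule with 4 to 8 N, jaw square, for 1 s (contact force between jaw and capsule between 4 and 8 N and angle between the x axis of jaw and the x axis of caliper, either way round below 0.04 rad and linear speed of capsule below 0.01 m/s and angle between capsule's own z axis and vertical below 0.1 rad and contact force between each of capsule, jaw and the fingers below 0.05 N), for 1 s.
At the end, for the whole second after the job is handed in: The capsule lies flat and still on the caliper's table, its centre between 16 mm in front of and 23 mm behind the table's middle line, up against the anvil's side; the sliding jaw rests on it (its face no more than 2 mm from the capsule's rim), square within 0.03 rad and still (x of capsule in the frame of jaw between -0.0222 and -0.017 m and x of capsule in the frame of caliper below -0.003 m and y of capsule in the frame of caliper between -0.016 and 0.023 m and z of capsule in the frame of caliper below 0.0145 m and angle between capsule's own z axis and vertical below 0.1 rad and angle between the x axis of jaw and the x axis of caliper, either way round below 0.03 rad and linear speed of capsule below 0.01 m/s and velocity of joint slider between -0.005 and 0.005 m/s); the robot touches nothing.
It fails at once if the sliding jaw is forced: more than 12 N on the capsule, or swung more than 0.05 rad out of square (contact force between jaw and capsule above 12 N or angle between the x axis of jaw and the x axis of caliper, either way round above 0.05 rad).
It fails at once if a bystander is moved by more than 20 mm (distance of any of keypad, blue_tape, oil from where it was at the start of the episode above 0.02 m).
It also fails if it takes over 58 s, if anything falls off the work surface, if the arm or the gripper's body presses on something with over 40 N, if the wrist force passes 120 N, or if a joint passes its speed limit or range.

ROBOT

A 6-joint arm with a two-finger parallel gripper is mounted at the origin on a cart in front of the work surface, level with it; the furniture and walls round the work are solid. World frame = base frame: x ahead of the robot, y to its left, z up, the work surface at z = 0. Lengths are in m, angles in rad, forces in N, time in s.
With the tool pointing down it reaches from about 0.35 to 0.725 m from the base axis. Payload 6 kg.
Tool frame: the origin (TCP) lies on the centre line of the jaws, within the pads' length; the fingertips stand 17 mm ahead of it and the grasp point (between the pads) lies 2 mm behind it; z points along the fingers, y is the direction in which the jaws open and shut (so a half turn about z gives the same grasp; the last joint's range is limited). The gripper opens to 85 mm and grips with 20 to 120 N. Pads are 22 mm wide; open, the fingers measure 114 mm over their backs; the gripper's body (76 mm by 85 mm) begins 54 mm behind the grasp point. The pads swing forward as they close: fully open they stand 13 mm farther back than shut.
Start: joints at [1.452, 0.04, 0.085, 0, -1.615, -0.334], TCP at [0.262, 0.54, 0.248] pointing down, gripper open.
Joint ranges: [-2.56, 2.56], [-1.29, 2.01], [-1.08, 1.49], [-3.29, 1.98], [-2.81, -0.18], [-2.99, 2.99]. Speed limits (rad/s): [2.57, 2.57, 3.01, 3.14, 3.14, 3.14].

INTERFACE

Orientations are given as a unit quaternion [x, y, z, w].
In Python, from bench import robot gives the robot as it stands. The module is installed in compiled form; this text tells all that it offers.
- The arm moves only by the tool apply_moves, never from a script. Its argument "targets" is a list that holds one entry, the list of rows, each a list of 7 numbers: the opening in per cent of the stroke, from 0 (shut) to 100 (fully open), then the shift along the tool's x, y, z in cm, then the turn, a rotation vector about the tool's x, y, z in degrees. A call has 1 to 10 rows; each row shifts and turns the commanded pose from where the row before left it, along the tool's axes as they then stand; what a row does not reach is not made up. A row lasts 1/8 s, in which the tool goes at most 62.5 mm and 10.7 degrees, less where a joint would pass 70% of its speed; a pose out of reach is approached as far as the arm can. A call is refused whole if a number of a shift passes 6.25 or a number of a turn 10.7, either way. A call with a gripper value outside its range is refused whole. The fingers move at their own pace and stop on an object; the grip force is fixed at half the most. Time passes only in rows, so rows that do not move let the fingers close. It gives the time, the measured TCP pose, the force and the opening at its end, in the units of the state.
- robot.observe(): the state, without advancing time (a new reading comes with each control period).
- robot.capture(name): name is "scene" or "top" or "wrist"; returns (picture, depth): 400x640x3 uint8, red, green, blue; 400x640 float32, m along the optical axis (not along the pixel's ray), 0 where there is no reading.
- robot.camera_params(name): a dict with "vfov" (degrees; the focal length in pixels is half the picture's height over the tangent of half this angle, whatever the lens; pixels are square), "cx", "cy" (the principal point, pixels), "k1" (the pictures are not rectified: a ray, as slopes to the right and down, at radius r is drawn at 1 + k1 r^2 times it, then the intrinsics apply), "position" and "attitude" of the camera in the world. Camera axes: x right, y up, looking along -z (the intrinsics and any distortion apply to the point x, -y, -z); pixel columns grow to the right and rows downward; lengths in m; the calibration is good to about 2 mm. A picture is of the moment at which its call begins: read the wrist's pose just before it. camera_params takes no time and is no camera call; for the wrist camera it gives the pose at the moment of the call.
- robot.close_job(): hands the job in, once; it reports no verdict.
The state is a dict: "time_s": time; "qpos": joint angles; "joint_vel": joint speeds; "joint_torque": joint torques, N m; "position": TCP position; "ee_rot": TCP orientation; "ft_force": force on the tool from outside, world axes, zero at the start; "moment": the same for the moment, N m; "finger_gap": finger opening in m.
Only numpy, scipy, OpenCV 4.12 (cv2) and the standard library are available. Lean on these libraries where they do the work, as an engineer would, in place of code of your own. Each camera call takes 0.05 s, during which the arm holds its last target.

## Working session

There is one attempt and no reset: what is moved stays moved. The work goes in short steps, Python scripts to look and compute and a tool call to move; the robot and the scene stay as the last step left them, time stands still between calls to the robot, and variables do not carry over. Pictures are saved under pics/ and viewed, and the job is handed in when it is done.

Besides the shell and the picture viewer there is one more tool, called after "Request:" by a JSON object that holds its "op" and its "data", one argument or row to a line. apply_moves: Moves the arm, as the interface text tells. Its arguments: {"type":"object","properties":{"targets":{"type":"array","items":{"type":"array","items":{"type":"array","items":{"type":"number"}}}}},"required":["targets"]}

```bash
mkdir -p pics; python3 - <<'E'
from bench import robot
import cv2,numpy as np,pickle
s=robot.observe(); print({k:np.round(v,3) for k,v in s.items()})
for n in ["scene","top","wrist"]:
    p=robot.camera_params(n); print(n,p)
    im,d=robot.capture(n); cv2.imwrite(f"pics/{n}0.png",im[:,:,::-1]); np.savez(f"{n}0.npz",im=im,d=d)
    pickle.dump(p,open(f"{n}0.pkl","wb"))
E
```

```text
{'time_s': np.float64(0.0), 'qpos': array([ 1.452e+00,  4.100e-02,  8.400e-02, -1.000e-03, -1.615e+00,
       -3.340e-01]), 'joint_vel': array([ 0.001, -0.001,  0.001, -0.001, -0.001, -0.001]), 'joint_torque': array([-0.0000e+00, -3.6821e+01,  3.4742e+01,  6.9330e+00, -5.0000e-03,
       -0.0000e+00]), 'position': array([0.262, 0.539, 0.247]), 'ee_rot': array([ 0.974, -0.224, -0.   ,  0.001]), 'ft_force': array([ 0.493,  0.481, -0.138]), 'moment': array([-0.005, -0.012,  0.01 ]), 'finger_gap': np.float64(0.085)}
scene {'vfov': 49.10605700608728, 'cx': 326.82124267928265, 'cy': 202.03421594710355, 'k1': -0.02820998808432736, 'position': array([ 0.1667431 , -0.29404837,  0.66561794]), 'attitude': array([ 0.39996347, -0.14552314, -0.30351266,  0.85248596])}
top {'vfov': 42.55701714060591, 'cx': 312.9453444351382, 'cy': 197.96797548033652, 'k1': -0.030371355728109072, 'position': array([0.41628258, 0.22554086, 1.28380983]), 'attitude': array([ 0.05378888, -0.05109391, -0.69640157,  0.71380741])}
wrist {'vfov': 60.97537605409472, 'cx': 314.0869599972926, 'cy': 204.3394144446156, 'k1': -0.0543412444736191, 'position': array([0.32065249, 0.51053207, 0.37249638]), 'attitude': array([ 0.06984267, -0.11001158,  0.84041335, -0.52604644])}
```

View pics/scene0.png

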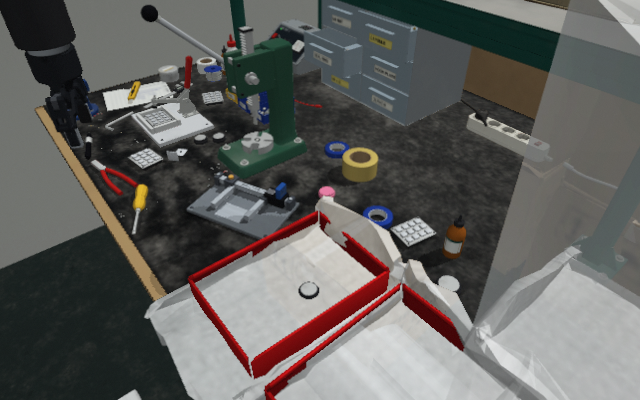

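View pics/top0.png

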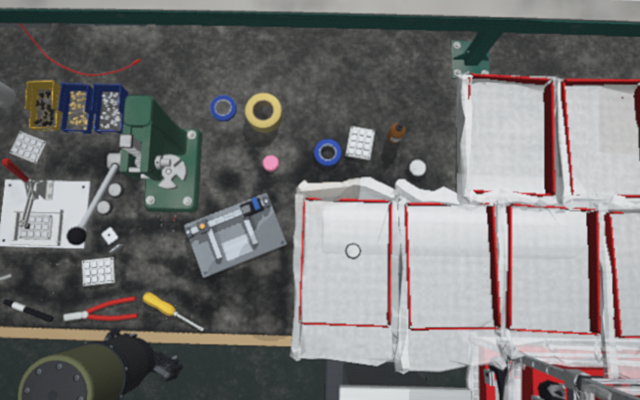

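View pics/wrist0.png

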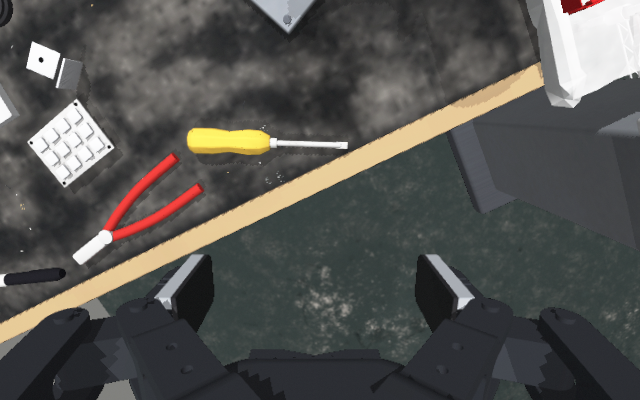

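```bash
cat > h.py <<'E'
import numpy as np,cv2,pickle
from scipy.spatial.transform import Rotation as R
def f(p): return 200/np.tan(np.radians(p['vfov'])/2)
def ray(p,uv):
    uv=np.atleast_2d(uv).astype(float); F=f(p)
    d=(uv-[p['cx'],p['cy']])/F; s=d.copy()
    for _ in range(20): s=d/(1+p['k1']*(s**2).sum(1,keepdims=True))
    v=np.c_[s[:,0],-s[:,1],-np.ones(len(s))]
    return R.from_quat(p['attitude']).apply(v)
def onz(p,uv,z):
    v=ray(p,uv); o=p['position']; t=(z-o[2])/v[:,2]; return o+v*t[:,None]
def proj(p,P):
    c=R.from_quat(p['attitude']).inv().apply(np.atleast_2d(P)-p['position'])
    s=np.c_[c[:,0]/-c[:,2],-c[:,1]/-c[:,2]]; s=s*(1+p['k1']*(s**2).sum(1,keepdims=True))
    return s*f(p)+[p['cx'],p['cy']]
def load(n):
    z=np.load(n+'.npz'); return z['im'],z['d'],pickle.load(open(n+'.pkl','rb'))
E
python3 - <<'E'
from h import *
for n,(u0,u1,v0,v1) in {'top0':(170,380,180,290),'scene0':(170,350,160,320)}.items():
    im,d,p=load(n); c=im[v0:v1,u0:u1,::-1]; k=min(800//(u1-u0),600//(v1-v0))
    cv2.imwrite(f'pics/{n}z.png',cv2.resize(c,None,fx=k,fy=k,interpolation=cv2.INTER_CUBIC)); print(n,k)
im,d,p=load('top0')
print(onz(p,[[353,250.5]],0.017))
for name,px in {'BL':(203,277),'BR':(286,241),'TR':(268,196),'TL':(184,231)}.items(): print(name,onz(p,[px],0.012))
E
```

```text
top0 3
scene0 3
[[0.47759822 0.13110111 0.017     ]]
BL [[0.40377471 0.49761729 0.012     ]]
BR [[0.49717304 0.29674813 0.012     ]]
TR [[0.60864741 0.34552437 0.012     ]]
TL [[0.51553585 0.55124321 0.012     ]]
```

View pics/top0z.png

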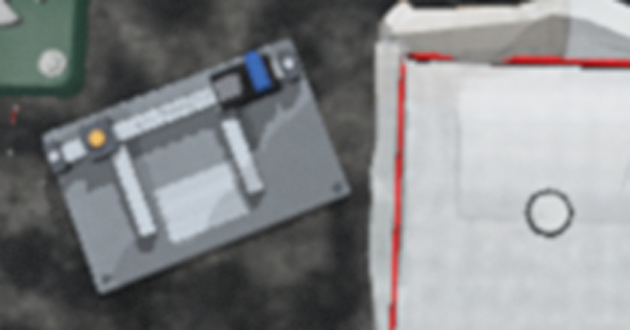

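View pics/scene0z.png

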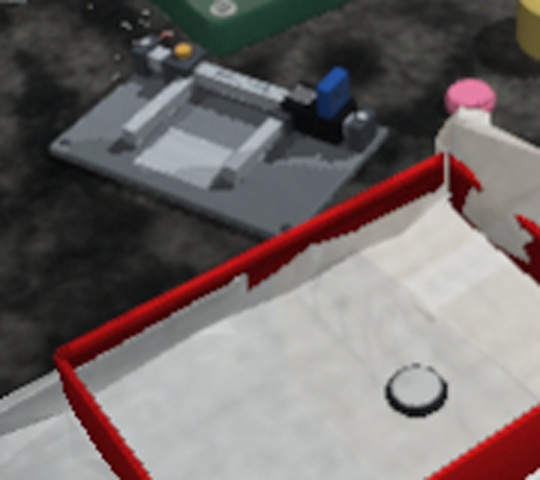

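```bash
cat > cal.py <<'E'
from h import *
im,d,p=load('top0')
H,W=d.shape; uu,vv=np.meshgrid(np.arange(W),np.arange(H)); uv=np.c_[uu.ravel(),vv.ravel()]
v=ray(p,uv+0.0); a=R.from_quat(p['attitude']).apply([0,0,-1]); 
P=(p['position']+v*(d.ravel()/(v@a))[:,None]).reshape(H,W,3)
m=(P[:,:,2]>0.0065)&(P[:,:,2]<0.06)&(d>0)
roi=np.zeros_like(m); roi[185:285,175:292]=1; m&=roi
m=cv2.morphologyEx(m.astype(np.uint8),cv2.MORPH_OPEN,np.ones((5,5)))
n,l,st,_=cv2.connectedComponentsWithStats(m); i=1+np.argmax(st[1:,4]); m=(l==i)
cs,_=cv2.findContours(m.astype(np.uint8),cv2.RETR_EXTERNAL,cv2.CHAIN_APPROX_NONE)
c=max(cs,key=cv2.contourArea)[:,0,:]
X=onz(p,c,0.012)[:,:2]*1000
r=cv2.minAreaRect(X.astype(np.float32)); print(r); print(cv2.boxPoints(r))
print(P[230:236,225,2],P[270:274,300:306,2].mean(), P[250,353])
o=im.copy(); o[m]=o[m]//2+np.array([0,127,0],np.uint8)
cv2.imwrite('pics/m.png',cv2.resize(o[180:290,170:380,::-1],None,fx=3,fy=3))
E
python3 cal.py
```

```text
((511.1033630371094, 425.099365234375), (140.8046417236328, 221.39981079101562), 23.547094345092773)
[[402.33838 498.45563]
 [490.78818 295.4913 ]
 [619.86835 351.7431 ]
 [531.4186  554.7074 ]]
[0.0117316  0.01501515 0.01359295 0.01002988 0.01186082 0.01230813] 0.032250414616765 [0.47893421 0.13094979 0.01474358]
```

View pics/m.png

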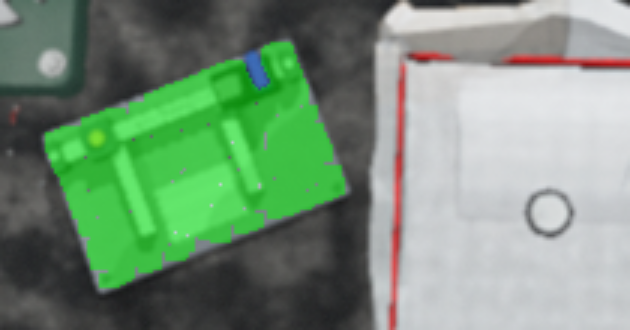

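```bash
cat > plan.py <<'E'
# prints total shift in tool axes (cm) and turn (deg) to reach caliper/world target
from h import *
from bench import robot
import sys
C=np.array([0.4844,0.4238]); CX=np.array([0.400,-0.9165]); CY=np.array([0.9165,0.400])
Rt=np.c_[np.r_[CX,0],np.r_[-CY,0],[0,0,-1]]
def cal2w(x,y,z): return np.r_[C+CX*x/1000+CY*y/1000,z/1000]
def w2cal(P): return np.array([(P[:2]-C)@CX*1000,(P[:2]-C)@CY*1000,P[2]*1000])
def to(target):
    s=robot.observe(); Rc=R.from_quat(s['ee_rot']).as_matrix()
    print('t',s['time_s'],'pos',s['position'].round(4),'cal',w2cal(s['position']).round(1),'F',s['ft_force'].round(2),'gap',s['finger_gap'].round(4))
    print('final-axes shift cm',(Rt.T@(target-s['position'])*100).round(2),'cur-axes',(Rc.T@(target-s['position'])*100).round(2))
    print('turn tool deg',np.degrees(R.from_matrix(Rc.T@Rt).as_rotvec()).round(2))
E
python3 -c "
from plan import *
to(cal2w(-50,20,250))"
```

```text
Traceback (most recent call last):
  File "plan.py", line 11, in to
    print('t',s['time_s'],'pos',s['position'].round(4),'cal',w2cal(s['position']).round(1),'F',s['ft_force'].round(2),'gap',s['finger_gap'].round(4))
                                                                                                                            ^^^^^^^^^^^^^^^^^^^^^
AttributeError: 'float' object has no attribute 'round'
```

```bash
sed -i "s/s\['finger_gap'\].round(4)/round(s['finger_gap'],4)/" plan.py
python3 -c "
from plan import *
to(cal2w(-50,20,250))"
```

```text
t 0.15 pos [0.2623 0.5393 0.2475] cal [-194.7 -157.3  247.5] F [-0.55  0.89 -0.32] gap 0.0854
final-axes shift cm [ 14.47 -17.73  -0.25] cur-axes [22.52 -4.09 -0.25]
turn tool deg [ 7.000e-02 -4.000e-02  4.048e+01]
```

Request:
{"op": "apply_moves", "data": {
  "targets": [
    [[100,0,0,0,0,0,10.1],[100,0,0,0,0,0,10.1],[100,0,0,0,0,0,10.1],[100,0,0,0,0,0,10.2],[100,3.6,-4.4,0,0,0,0],[100,3.6,-4.4,0,0,0,0],[100,3.6,-4.4,0,0,0,0],[100,3.6,-4.4,0,0,0,0],[100,0,0,0,0,0,0]]
  ]
}}

```text
time_s: 1.27
position: [0.4844, 0.4758, 0.2463]
ee_rot: [0.835, -0.55, 0.0, 0.002]
ft_force: [-1.2, 0.8, -0.0]
finger_gap: 0.0853
```

```bash
python3 - <<'E'
from plan import *
to(np.array([.4776,.1311,.12]))
p=robot.camera_params('wrist'); im,d=robot.capture('wrist')
cv2.imwrite('pics/w1.png',im[:,:,::-1]); np.savez('w1.npz',im=im,d=d); pickle.dump(p,open('w1.pkl','wb'))
E
```

```text
t 1.275 pos [0.4844 0.4758 0.2463] cal [-47.7  20.8 246.3] F [-1.22  0.82 -0.02] gap 0.0853
final-axes shift cm [31.32 14.41 12.63] cur-axes [31.37 14.22 12.72]
turn tool deg [ 0.13 -0.11 -0.3 ]
```

View pics/w1.png

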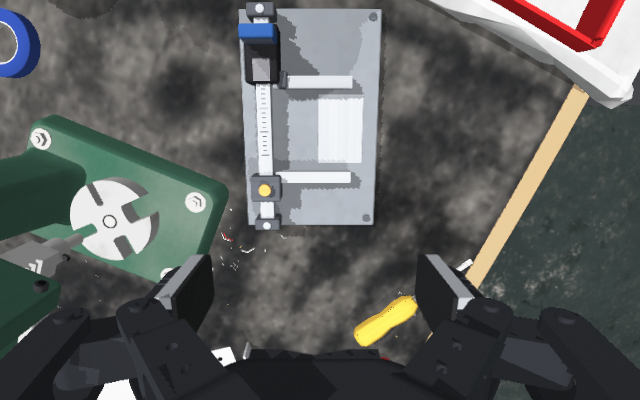

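```bash
python3 - <<'E'
from plan import *
im,d,p=load('w1')
cv2.imwrite('pics/w1z.png',cv2.resize(im[0:235,230:390,::-1],None,fx=2.5,fy=2.5,interpolation=cv2.INTER_CUBIC))
q=lambda uv,z:w2cal(onz(p,[uv],z)[0]).round(1)
for uv in [(240,10),(381,10),(375,224),(249,224)]: print('corner',q(uv,.012))
g=im[:,:,:].mean(2)
for u in (310,325,340): print(u,'anvil',g[166:190,u].round(),'jaw',g[70:96,u].round())
E
```

```text
corner [117.2  90.6  12. ]
corner [116.6 -45.9  12. ]
corner [-100.9  -48.    12. ]
corner [-100.1   92.4   12. ]
310 anvil [165. 167. 166. 161. 152. 164. 243. 244. 245. 246. 246. 246. 246. 246.
 245. 245. 240. 132. 130. 129. 130. 130. 141. 188.] jaw [109. 109. 109. 109. 112. 157. 234. 232. 234. 234. 234. 234. 233. 233.
 233. 232. 230. 214. 145.  99. 113. 111. 110. 110. 110. 111.]
325 anvil [164. 164. 163. 160. 152. 164. 244. 245. 246. 246. 246. 246. 246. 246.
 245. 244. 240. 132. 130. 130. 129. 129. 140. 187.] jaw [169. 168. 168. 168. 169. 193. 234. 233. 234. 236. 235. 234. 233. 233.
 232. 232. 230. 214. 147.  97. 109. 109. 110. 110. 147. 179.]
340 anvil [167. 167. 166. 161. 151. 164. 244. 245. 247. 247. 246. 246. 245. 245.
 244. 244. 240. 134. 131. 131. 132. 136. 166. 191.] jaw [166. 167. 166. 166. 167. 189. 234. 233. 234. 236. 235. 234. 233. 232.
 231. 230. 229. 214. 148. 108. 132. 132. 133. 132. 165. 188.]
```

View pics/w1z.png

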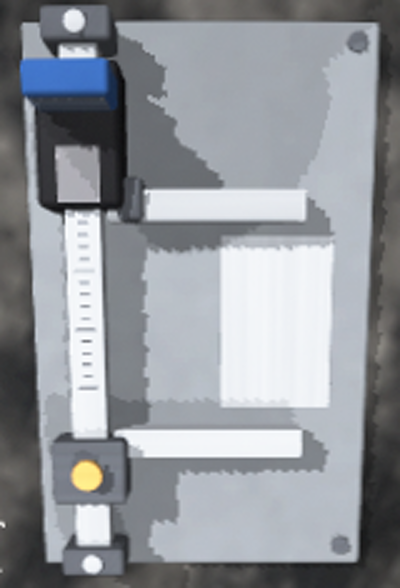

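```bash
python3 - <<'E'
from plan import *
im,d,p=load('w1')
q=lambda uv,z:w2cal(onz(p,[uv],z)[0]).round(1)
for uv in [(318,95),(363,95),(362,163),(318,163)]: print('plate',q(uv,.012))
for u in (310,325,340): print('anvil',q((u,171.5),.029),q((u,182.5),.029),'jaw',q((u,87.5),.029),q((u,75),.029))
print('tip',q((353,80),.029),q((351,177),.029))
print('rib',q((239,37),.066),q((277,37),.066),q((258,24),.066),q((258,39),.066))
im,d,p=load('top0')
# top view jaws
for uv in [(252/3+170,194/3+180),(245/3+170,192/3+180),(136/3+170,240/3+180),(155/3+170,234/3+180)]: print('top',w2cal(onz(p,[uv],.029)[0]).round(1))
E
```

```text
plate [36.9 15.3 12. ]
plate [ 36.8 -30.4  12. ]
plate [-32.6 -31.4  12. ]
plate [-32.4  15.4  12. ]
anvil [-38.7  23.8  29. ] [-50.1  23.9  29. ] jaw [43.  23.2 29. ] [54.4 23.1 29. ]
anvil [-38.8   8.5  29. ] [-50.2   8.5  29. ] jaw [42.9  8.8 29. ] [54.4  8.8 29. ]
anvil [-38.9  -6.7  29. ] [-50.3  -6.9  29. ] jaw [42.9 -5.7 29. ] [54.3 -5.5 29. ]
tip [ 49.8 -18.   29. ] [-44.6 -18.1  29. ]
rib [81.3 81.9 66. ] [80.9 50.1 66. ] [91.2 65.6 66. ] [79.5 66.  66. ]
top [ 46.3 -19.4  29. ]
top [ 41.7 -15.7  29. ]
top [-54.3 -18.6  29. ]
top [-38.3 -19.9  29. ]
```

```bash
sed -i 's/C=np.array(\[0.4844,0.4238\])/C=np.array([0.4826,0.4230])/' plan.py; python3 - <<'E'
from plan import *
for n,z in (('top0',(335,232,372,268)),('scene0',(292,274,326,306))):
    im,d,p=load(n); u0,v0,u1,v1=z; g=im[v0:v1,u0:u1].max(2)
    m=(g<110).astype(np.uint8); cs,_=cv2.findContours(m,cv2.RETR_EXTERNAL,cv2.CHAIN_APPROX_NONE)
    c=max(cs,key=len)[:,0,:]+[u0,v0]
    zz=.017 if n=='top0' else .0095
    X=onz(p,c,zz); print(n,len(c),cv2.minEnclosingCircle((X[:,:2]*1000).astype(np.float32)))
to(np.array([.4776,.1311,.12]))
E
```

```text
top0 8 ((460.5478515625, 128.41143798828125), 5.068808555603027)
scene0 60 ((479.1689453125, 136.1972198486328), 19.39959144592285)
t 1.325 pos [0.4828 0.4768 0.2468] cal [-49.2  21.7 246.8] F [-0.31  0.95  0.3 ] gap 0.085
final-axes shift cm [31.48 14.31 12.68] cur-axes [31.51 14.17 12.74]
turn tool deg [ 0.11 -0.07 -0.2 ]
```

Request:
{"op": "apply_moves", "data": {
  "targets": [
    [[100,5.25,2.36,0,0,0,0],[100,5.25,2.36,0,0,0,0],[100,5.25,2.36,0,0,0,0],[100,5.25,2.36,0,0,0,0],[100,5.25,2.36,4,0,0,0],[100,5.25,2.36,4,0,0,0],[100,0,0,4.6,0,0,0],[100,0,0,0,0,0,0]]
  ]
}}

```text
time_s: 2.33
position: [0.4753, 0.1442, 0.1278]
ee_rot: [0.837, -0.548, -0.002, 0.003]
ft_force: [0.5, -0.8, -0.0]
finger_gap: 0.0857
```

```bash
python3 - <<'E'
from plan import *
to(np.array([.4776,.1311,.022]))
p=robot.camera_params('wrist'); im,d=robot.capture('wrist')
cv2.imwrite('pics/w2.png',im[:,:,::-1]); np.savez('w2.npz',im=im,d=d); pickle.dump(p,open('w2.pkl','wb'))
E
```

```text
t 2.325 pos [0.4753 0.1442 0.1278] cal [ 252.5 -118.2  127.8] F [ 0.47 -0.82 -0.02] gap 0.0857
final-axes shift cm [ 1.3   0.31 10.58] cur-axes [ 1.29  0.25 10.58]
turn tool deg [ 0.35 -0.02 -0.  ]
```

View pics/w2.png

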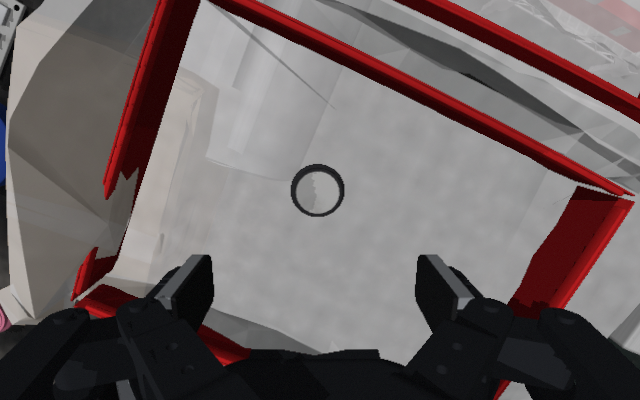

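```bash
python3 - <<'E'
from plan import *
im,d,p=load('w2')
X=onz(p,[[317.5,190.5],[290.5,190],[344.5,190]],.017); print(X, np.linalg.norm(X[1]-X[2]))
to(np.r_[X[0][:2],.022])
E
```

```text
[[0.47692851 0.13123998 0.017     ]
 [0.49467512 0.13856936 0.017     ]
 [0.45945483 0.12322734 0.017     ]] 0.03841674496403586
t 2.375 pos [0.4769 0.1451 0.1309] cal [ 252.4 -116.4  130.9] F [-0.34  0.24  0.42] gap 0.0853
final-axes shift cm [ 1.27  0.55 10.89] cur-axes [ 1.26  0.53 10.89]
turn tool deg [ 0.09 -0.05  0.04]
```

Request:
{"op": "apply_moves", "data": {
  "targets": [
    [[100,1.25,0.4,0,0,0,0],[100,0,0,4.5,0,0,0],[100,0,0,4,0,0,0],[100,0,0,0,0,0,0],[100,0,0,0,0,0,0]]
  ]
}}

```text
time_s: 3.0
position: [0.4804, 0.1326, 0.049]
ee_rot: [0.837, -0.548, 0.001, -0.001]
ft_force: [-0.0, 0.4, 0.8]
finger_gap: 0.0854
```

```bash
python3 - <<'E'
from plan import *
to(np.array([.4772,.1311,.022]))
p=robot.camera_params('wrist'); im,d=robot.capture('wrist')
cv2.imwrite('pics/w3.png',im[:,:,::-1]);np.savez('w3.npz',im=im,d=d); pickle.dump(p,open('w3.pkl','wb'))
to(np.array([.4772,.1311,.022]))
E
```

```text
t 3.0 pos [0.4804 0.1326 0.049 ] cal [ 265.3 -118.1   49. ] F [-0.05  0.39  0.76] gap 0.0854
final-axes shift cm [0.01 0.36 2.7 ] cur-axes [0.01 0.37 2.7 ]
turn tool deg [-0.21 -0.03  0.03]
t 3.05 pos [0.4805 0.1328 0.0491] cal [ 265.2 -118.    49.1] F [ 0.95 -0.34  0.73] gap 0.0854
final-axes shift cm [0.02 0.37 2.71] cur-axes [0.02 0.38 2.71]
turn tool deg [-0.25 -0.01  0.02]
```

View pics/w3.png

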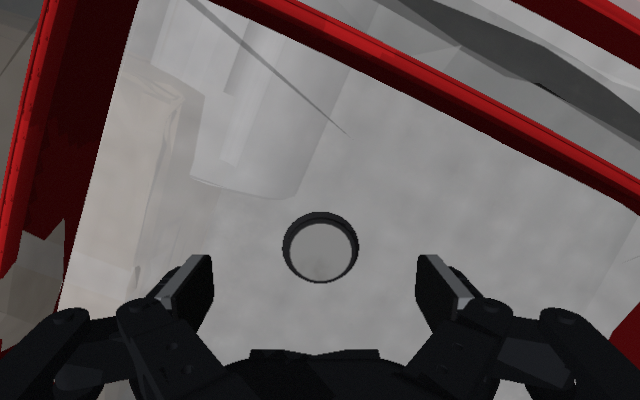

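```bash
python3 - <<'E'
from plan import *
im,d,p=load('w3')
X=onz(p,[[321,251],[289,251],[353,251],[320,246]],.017); print(X)
to(np.r_[X[0][:2],.021])
E
```

```text
[[0.47666487 0.13157275 0.017     ]
 [0.49124355 0.13798677 0.017     ]
 [0.46207638 0.12518087 0.017     ]
 [0.4782013  0.12933542 0.017     ]]
t 3.05 pos [0.4805 0.1328 0.0491] cal [ 265.2 -118.    49.1] F [ 0.95 -0.34  0.73] gap 0.0854
final-axes shift cm [-0.05  0.4   2.81] cur-axes [-0.05  0.41  2.81]
turn tool deg [-0.25 -0.01  0.02]
```

Request:
{"op": "apply_moves", "data": {
  "targets": [
    [[100,0,0.35,1.4,0,0,0],[100,0,0,1.4,0,0,0],[100,0,0,0,0,0,0],[30,0,0,0,0,0,0],[20,0,0,0,0,0,0],[20,0,0,0,0,0,0],[20,0,0,0,0,0,0],[20,0,0,0,0,0,0]]
  ]
}}

```text
time_s: 4.05
position: [0.4763, 0.1308, 0.0188]
ee_rot: [0.837, -0.548, 0.0, -0.001]
ft_force: [-0.3, 0.7, 5.7]
finger_gap: 0.0376
```

Request:
{"op": "apply_moves", "data": {
  "targets": [
    [[10,0,0,-0.5,0,0,0],[10,0,0,-2,0,0,0],[10,0,0,-5,0,0,0],[10,0,0,-5,0,0,0],[10,0,0,0,0,0,0]]
  ]
}}

```text
time_s: 4.68
position: [0.4774, 0.1313, 0.1475]
ee_rot: [0.837, -0.548, 0.002, -0.003]
ft_force: [0.3, 0.2, -0.8]
finger_gap: 0.0377
```

```bash
python3 - <<'E'
from plan import *
p=robot.camera_params('wrist'); im,d=robot.capture('wrist')
cv2.imwrite('pics/w4.png',im[:,:,::-1]);np.savez('w4.npz',im=im,d=d); pickle.dump(p,open('w4.pkl','wb'))
to(cal2w(-16,2,120))
E
```

```text
t 4.725 pos [0.4762 0.131  0.1444] cal [ 265.  -122.7  144.4] F [-0.01 -0.49 -1.92] gap 0.0378
final-axes shift cm [-28.1  -12.47   2.44] cur-axes [-28.11 -12.45   2.51]
turn tool deg [-0.16  0.06 -0.02]
```

View pics/w4.png

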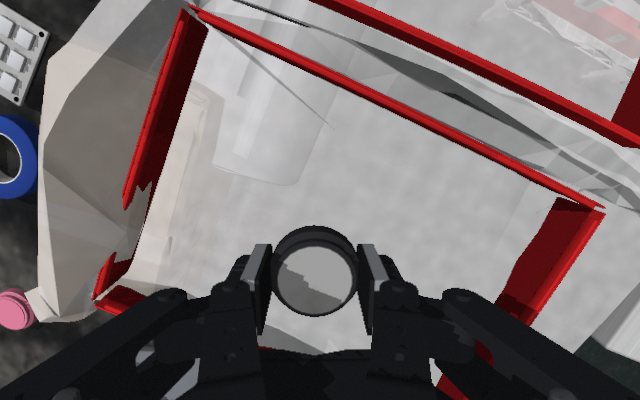

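```bash
python3 - <<'E'
from plan import *
im,d,p=load('w4')
s=robot.observe();print(s['position'],p['position'])
Rc=R.from_quat(s['ee_rot']).as_matrix()
# camera pose nominal: use camera params orientation; cam offset in tool
print('cam in tool',Rc.T@(p['position']-s['position']))
for uv in [(314,280),(314,246),(314,315)]:
  X=onz(p,[uv],s['position'][2]-.002)[0]; print(uv,(Rc.T@(X-s['position'])*1000).round(1))
E
```

```text
[0.47615018 0.1310067  0.14443574] [0.50235674 0.07071022 0.27255725]
cam in tool [ 0.06561687 -0.00028062 -0.12818703]
(314, 280) [-2.3 -0.8  2. ]
(314, 246) [13.2 -0.8  2. ]
(314, 315) [-19.2  -0.8   2. ]
```

Request:
{"op": "apply_moves", "data": {
  "targets": [
    [[10,-5,-2.2,0,0,0,0],[10,-5,-2.2,0,0,0,0],[10,-5,-2.2,0,0,0,0],[10,-5,-2.2,0,0,0,0],[10,-5,-2.2,0,0,0,0],[10,-2.7,-1.4,0,0,0,0],[10,0,0,3,0,0,0],[10,0,0,0,0,0,0]]
  ]
}}

```text
time_s: 5.72
position: [0.4768, 0.4324, 0.1076]
ee_rot: [0.837, -0.548, -0.001, 0.005]
ft_force: [-0.3, -0.4, -0.1]
finger_gap: 0.0379
```

```bash
python3 - <<'E'
from plan import *
to(cal2w(-11.5,2,60))
p=robot.camera_params('wrist'); im,d=robot.capture('wrist')
cv2.imwrite('pics/w5.png',im[:,:,::-1]);np.savez('w5.npz',im=im,d=d); pickle.dump(p,open('w5.pkl','wb'))
to(cal2w(-11.5,2,60))
E
```

```text
t 5.725 pos [0.4768 0.4324 0.1076] cal [-11.   -1.6 107.6] F [-0.33 -0.42 -0.05] gap 0.0379
final-axes shift cm [-0.05 -0.36  4.76] cur-axes [-0.07 -0.4   4.76]
turn tool deg [ 0.47 -0.22 -0.02]
t 5.775 pos [0.4778 0.4328 0.1102] cal [-10.9  -0.5 110.2] F [ 0.24 -0.12  1.34] gap 0.0375
final-axes shift cm [-0.06 -0.25  5.02] cur-axes [-0.07 -0.27  5.02]
turn tool deg [ 0.27 -0.17 -0.03]
```

View pics/w5.png

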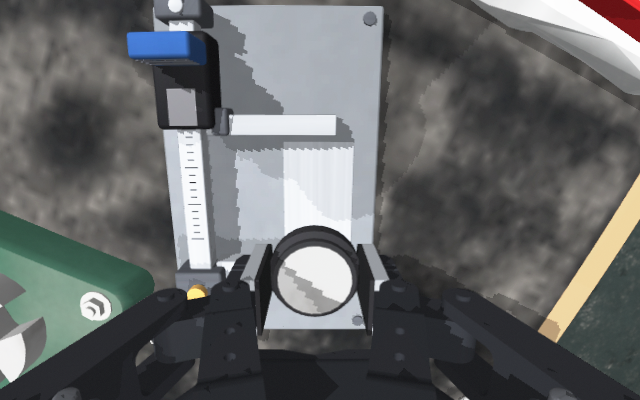

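```bash
python3 - <<'E'
from plan import *
im,d,p=load('w5')
for n,uv,z in (('tip',(336,125),29),('face',(280,134.5),29),('back',(280,115),29),('corner',(383,7),12),('rib',(166,33),66)): print(n,w2cal(onz(p,[uv],z/1000)[0]).round(1))
E
```

```text
tip [ 48.5 -15.7  29. ]
face [43.  17.3 29. ]
back [54.2 17.1 29. ]
corner [117.3 -43.9  12. ]
rib [91.2 65.3 66. ]
```

Request:
{"op": "apply_moves", "data": {
  "targets": [
    [[10,0,-0.25,4,0,0,0],[10,0,0,1.8,0,0,0],[10,0,0,0,0,0,0],[10,0,0,0,0,0,0]]
  ]
}}

```text
time_s: 6.28
position: [0.4817, 0.4354, 0.0569]
ee_rot: [0.837, -0.548, 0.0, -0.001]
ft_force: [-1.0, -0.5, -0.3]
finger_gap: 0.0378
```

```bash
python3 - <<'E'
from plan import *
to(cal2w(-11.5,2,31))
p=robot.camera_params('wrist'); im,d=robot.capture('wrist')
cv2.imwrite('pics/w6.png',im[:,:,::-1]);np.savez('w6.npz',im=im,d=d); pickle.dump(p,open('w6.pkl','wb'))
to(cal2w(-11.5,2,31))
E
```

```text
t 6.275 pos [0.4817 0.4354 0.0569] cal [-11.8   4.1  56.9] F [-1.02 -0.54 -0.3 ] gap 0.0378
final-axes shift cm [0.03 0.21 2.59] cur-axes [0.03 0.22 2.59]
turn tool deg [-0.13  0.03 -0.02]
t 6.325 pos [0.4816 0.4356 0.0571] cal [-12.    4.2  57.1] F [ 0.91  0.6  -0.3 ] gap 0.0382
final-axes shift cm [0.05 0.22 2.61] cur-axes [0.05 0.22 2.61]
turn tool deg [-0.15  0.05 -0.01]
```

View pics/w6.png

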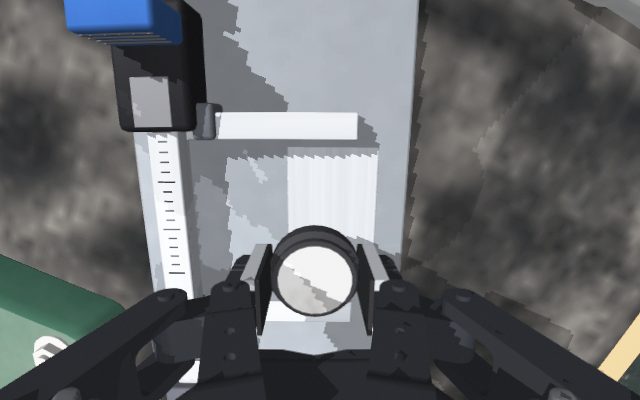

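Request:
{"op": "apply_moves", "data": {
  "targets": [
    [[10,0,0.15,1.6,0,0,0],[10,0,0,0.8,0,0,0],[10,0,0,0,0,0,0],[10,0,0,0,0,0,0],[10,0,0,0,0,0,0]]
  ]
}}

```text
time_s: 6.95
position: [0.4796, 0.4344, 0.0311]
ee_rot: [0.837, -0.548, 0.0, -0.0]
ft_force: [-0.3, 0.6, -0.8]
finger_gap: 0.0375
```

Request:
{"op": "apply_moves", "data": {
  "targets": [
    [[10,0,0,0.1,0,0,0],[10,0,0,0,0,0,0],[10,0,0,0,0,0,0]]
  ]
}}

```text
time_s: 7.32
position: [0.4796, 0.4344, 0.0299]
ee_rot: [0.837, -0.548, 0.0, 0.0]
ft_force: [0.2, 0.6, 0.4]
finger_gap: 0.0376
```

Request:
{"op": "apply_moves", "data": {
  "targets": [
    [[10,0,0,0.08,0,0,0],[10,0,0,0,0,0,0],[10,0,0,0,0,0,0]]
  ]
}}

```text
time_s: 7.7
position: [0.4796, 0.4344, 0.0291]
ee_rot: [0.837, -0.548, 0.0, 0.0]
ft_force: [0.5, 0.2, -0.6]
finger_gap: 0.0377
```

Request:
{"op": "apply_moves", "data": {
  "targets": [
    [[10,0,0,0.06,0,0,0],[10,0,0,0,0,0,0],[10,0,0,0,0,0,0]]
  ]
}}

```text
time_s: 8.07
position: [0.4797, 0.4344, 0.0289]
ee_rot: [0.837, -0.548, 0.0, -0.0]
ft_force: [-1.1, -0.0, 2.6]
finger_gap: 0.038
```

Request:
{"op": "apply_moves", "data": {
  "targets": [
    [[50,0,0,0,0,0,0],[60,0,0,0,0,0,0],[66,0,0,0,0,0,0],[66,0,0,0,0,0,0],[66,0,0,0,0,0,0]]
  ]
}}

```text
time_s: 8.7
position: [0.4796, 0.4344, 0.0285]
ee_rot: [0.837, -0.548, 0.0, 0.0]
ft_force: [0.1, 0.6, -0.3]
finger_gap: 0.0563
```

```bash
python3 - <<'E'
from plan import *
to(cal2w(-11.5,2,31))
p=robot.camera_params('wrist'); im,d=robot.capture('wrist')
cv2.imwrite('pics/w7.png',im[:,:,::-1]);np.savez('w7.npz',im=im,d=d); pickle.dump(p,open('w7.pkl','wb'))
E
```

```text
t 8.7 pos [0.4796 0.4344 0.0285] cal [-11.7   1.8  28.5] F [ 0.1   0.62 -0.25] gap 0.0563
final-axes shift cm [ 0.02 -0.02 -0.25] cur-axes [ 0.02 -0.02 -0.25]
turn tool deg [ 0.   -0.01 -0.02]
```

View pics/w7.png

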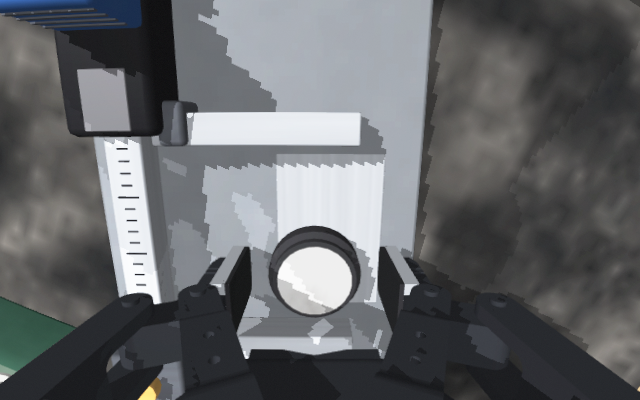

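Request:
{"op": "apply_moves", "data": {
  "targets": [
    [[66,0,0,-3,0,0,0],[66,0,0,-5,0,0,0],[66,0,0,-4,0,0,0],[0,4.5,-2.4,0,0,0,0],[0,4.5,-2.4,0,0,0,0],[0,3.8,-2,0,0,0,0],[0,0,0,0,0,0,0],[0,0,0,0,0,0,0],[0,0,0,0,0,0,0]]
  ]
}}

```text
time_s: 9.88
position: [0.5924, 0.3451, 0.1487]
ee_rot: [0.837, -0.547, -0.0, -0.0]
ft_force: [-0.6, -0.3, 0.2]
finger_gap: 0.0004
```

```bash
python3 - <<'E'
from plan import *
to(cal2w(116,70,63))
for n in ('wrist','scene','top'):
    p=robot.camera_params(n); im,d=robot.capture(n)
    np.savez(n+'8.npz',im=im,d=d); pickle.dump(p,open(n+'8.pkl','wb'))
    if n=='scene': im=cv2.resize(im[160:260,170:320],None,fx=5,fy=5,interpolation=cv2.INTER_CUBIC)
    if n=='top': im=cv2.resize(im[180:290,170:300],None,fx=5,fy=5,interpolation=cv2.INTER_CUBIC)
    cv2.imwrite(f'pics/{n}8.png',im[:,:,::-1])
to(cal2w(116,70,63))
E
```

```text
t 9.875 pos [0.5924 0.3451 0.1487] cal [115.3  69.5 148.7] F [-0.62 -0.31  0.16] gap 0.0004
final-axes shift cm [ 0.07 -0.05  8.57] cur-axes [ 0.07 -0.05  8.57]
turn tool deg [-0.    0.01  0.05]
t 10.025 pos [0.5925 0.345  0.1488] cal [115.5  69.5 148.8] F [-0.04 -0.3   0.23] gap 0.0001
final-axes shift cm [ 0.05 -0.05  8.58] cur-axes [ 0.05 -0.05  8.58]
turn tool deg [-0.01  0.    0.05]
```

View pics/wrist8.png

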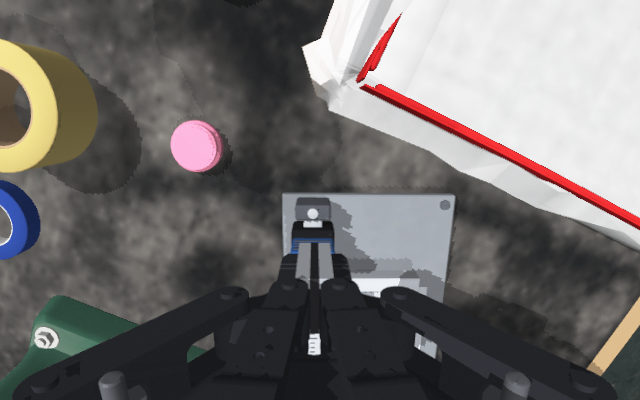

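View pics/scene8.png

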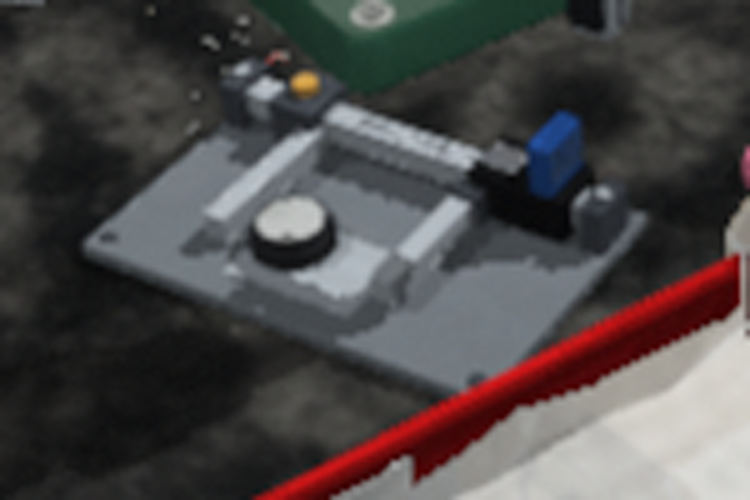

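View pics/top8.png

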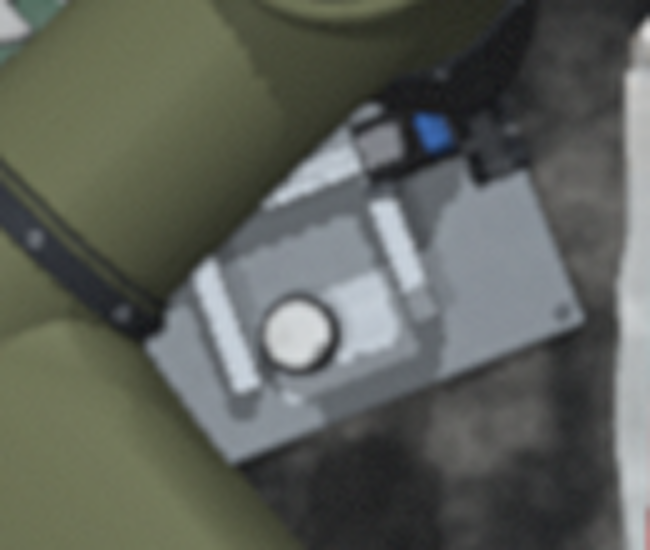

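```bash
python3 - <<'E'
from plan import *
im,d,p=load('top8')
q=lambda x,y,z:print(w2cal(onz(p,[(x/5+169.6,y/5+179.6)],z/1000)[0]).round(1))
q(299,333,27);q(247,390,29);q(237,390,29);q(257,385,29);q(425,287,29)
im,d,p=load('scene8')
q=lambda x,y,z:print('s',w2cal(onz(p,[(x/5+169.6,y/5+159.6)],z/1000)[0]).round(1))
q(291,216,27);q(215,215,29);q(407,255,29);q(560,118,66)
E
```

```text
[-10.9   2.   27. ]
[-44.  -14.6  29. ]
[-48.5 -12.7  29. ]
[-38.6 -14.1  29. ]
[54.5 -0.5 29. ]
s [-16.6   5.4  27. ]
s [-46.  -11.8  29. ]
s [47.6  5.4 29. ]
s [82.6 82.3 66. ]
```

Request:
{"op": "apply_moves", "data": {
  "targets": [
    [[0,0.1,0,4,0,0,0],[0,0,0,3,0,0,0],[0,0,0,1.4,0,0,0],[0,0,0,0,0,0,0],[0,0,0,0,0,0,0],[0,0,0,0,0,0,0]]
  ]
}}

```text
time_s: 10.78
position: [0.5941, 0.3438, 0.0663]
ee_rot: [0.837, -0.548, 0.0, -0.001]
ft_force: [-0.4, 1.0, 0.0]
finger_gap: 0.0002
```

```bash
python3 - <<'E'
from plan import *
to(cal2w(104,70,63))
for n in ('wrist','scene'):
    p=robot.camera_params(n); im,d=robot.capture(n)
    np.savez(n+'9.npz',im=im,d=d); pickle.dump(p,open(n+'9.pkl','wb'))
    if n=='scene': im=cv2.resize(im[160:260,170:320],None,fx=5,fy=5,interpolation=cv2.INTER_CUBIC)
    cv2.imwrite(f'pics/{n}9.png',im[:,:,::-1])
to(cal2w(104,70,63))
E
```

```text
t 10.775 pos [0.5941 0.3438 0.0663] cal [117.1  70.5  66.3] F [-0.37  0.98  0.04] gap 0.0002
final-axes shift cm [-1.31  0.05  0.33] cur-axes [-1.31  0.05  0.33]
turn tool deg [-0.14  0.03 -0.02]
t 10.875 pos [0.5938 0.3436 0.0656] cal [117.2  70.2  65.6] F [0.58 0.81 0.87] gap -0.0001
final-axes shift cm [-1.32  0.02  0.26] cur-axes [-1.32  0.02  0.27]
turn tool deg [-0.09  0.02 -0.02]
```

View pics/scene9.png

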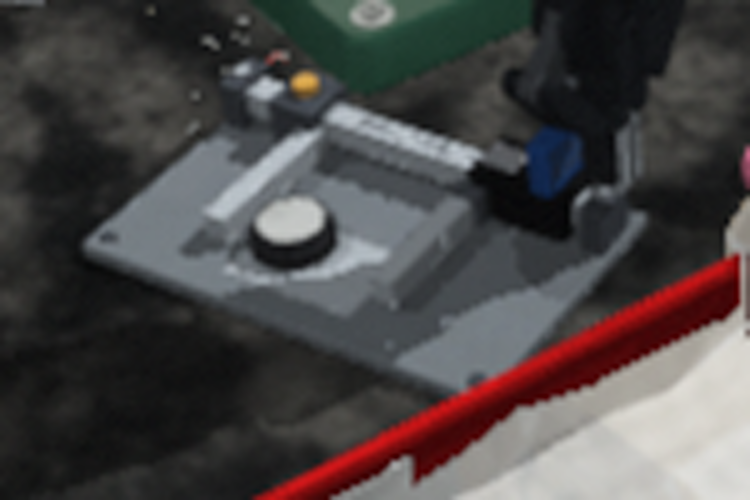

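Request:
{"op": "apply_moves", "data": {
  "targets": [
    [[0,-0.8,0,0,0,0,0],[0,-0.5,0,0,0,0,0],[0,-0.5,0,0,0,0,0],[0,-0.5,0,0,0,0,0],[0,-0.5,0,0,0,0,0],[0,-0.5,0,0,0,0,0],[0,-0.5,0,0,0,0,0],[0,-0.4,0,0,0,0,0],[0,-0.3,0,0,0,0,0],[0,0,0,0,0,0,0]]
  ]
}}

```text
time_s: 12.12
position: [0.5751, 0.385, 0.0644]
ee_rot: [0.837, -0.548, -0.0, -0.0]
ft_force: [-0.1, -0.6, 0.1]
finger_gap: -0.0004
```

```bash
python3 - <<'E'
from plan import *
s=robot.observe(); print('Fx cal',s['ft_force'][:2]@CX, 'Fy',s['ft_force'][:2]@CY)
to(cal2w(70,70,65))
for n in ('wrist','scene'):
    p=robot.camera_params(n); im,d=robot.capture(n)
    np.savez(n+'10.npz',im=im,d=d); pickle.dump(p,open(n+'10.pkl','wb'))
    if n=='scene': im=cv2.resize(im[160:260,170:320],None,fx=5,fy=5,interpolation=cv2.INTER_CUBIC)
    cv2.imwrite(f'pics/{n}10.png',im[:,:,::-1])
    s=robot.observe(); print('Fx cal',s['ft_force'][:2]@CX)
E
```

```text
Fx cal 0.5481748637023687 Fy -0.34638889445151017
t 12.125 pos [0.5751 0.385  0.0644] cal [71.8 69.6 64.4] F [-0.1  -0.64  0.15] gap -0.0004
final-axes shift cm [-0.18 -0.04 -0.06] cur-axes [-0.18 -0.04 -0.06]
turn tool deg [ 0.02  0.03 -0.  ]
Fx cal 0.16515230292456737
Fx cal 0.4948592663436545
```

View pics/scene10.png

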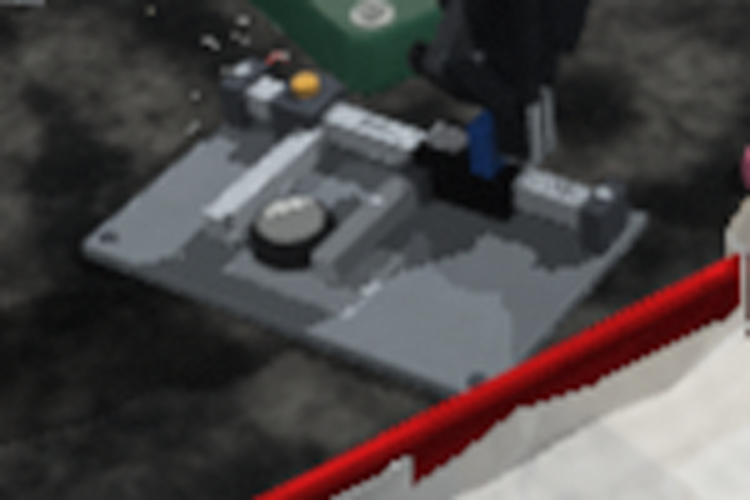

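View pics/wrist10.png

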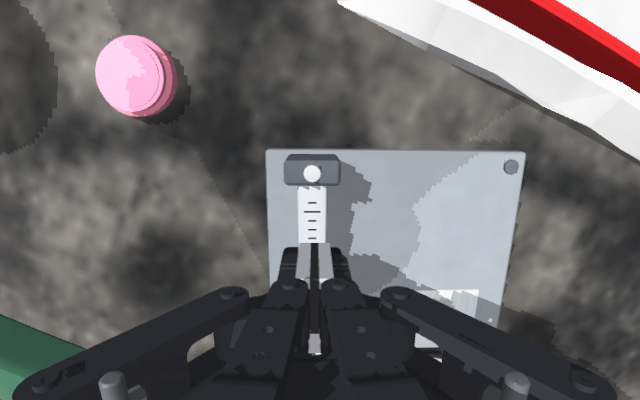

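Request:
{"op": "apply_moves", "data": {
  "targets": [
    [[0,-0.15,0,0,0,0,0],[0,-0.15,0,0,0,0,0],[0,-0.1,0,0,0,0,0],[0,-0.1,0,0,0,0,0]]
  ]
}}

```text
time_s: 12.72
position: [0.5733, 0.389, 0.0642]
ee_rot: [0.837, -0.548, -0.0, 0.0]
ft_force: [1.8, -2.2, -1.2]
finger_gap: 0.0002
```

```bash
cat > fx.py <<'E'
from plan import *
s=robot.observe(); print(s['time_s'],w2cal(s['position']).round(2),'Fx cal',(s['ft_force'][:2]@CX).round(2),'Fy',(s['ft_force'][:2]@CY).round(2))
if len(sys.argv)>1:
    F=[];X=[]
    for i in range(int(sys.argv[1])):
        im,d=robot.capture('scene'); s=robot.observe(); F.append(s['ft_force'][:2]@CX); X.append(w2cal(s['position'])[0])
    print('mean Fx',np.mean(F).round(2),'sd',np.std(F).round(2),'x',np.mean(X).round(2),s['time_s'])
    cv2.imwrite(f'pics/s_{int(s["time_s"]*1000)}.png',cv2.resize(im[160:260,170:320],None,fx=5,fy=5,interpolation=cv2.INTER_CUBIC)[:,:,::-1])
E
python3 fx.py 8
```

```text
12.725 [67.46 69.53 64.25] Fx cal 2.76 Fy 0.76
mean Fx 1.83 sd 0.48 x 67.36 13.125
```

Request:
{"op": "apply_moves", "data": {
  "targets": [
    [[0,-0.1,0,0,0,0,0],[0,-0.1,0,0,0,0,0],[0,-0.1,0,0,0,0,0]]
  ]
}}

```text
time_s: 13.5
position: [0.5723, 0.3919, 0.0645]
ee_rot: [0.837, -0.548, 0.0, 0.0]
ft_force: [-0.3, -2.8, -2.0]
finger_gap: 0.0
```

```bash
python3 fx.py 1
```

```text
13.5 [64.34 69.75 64.53] Fx cal 2.49 Fy -1.39
mean Fx 2.18 sd 0.0 x 64.17 13.55
```

```bash
ls -t pics | head -1; cp pics/$(ls -t pics|head -1) pics/cur1.png
```

```text
s_13550.png
```

View pics/cur1.png

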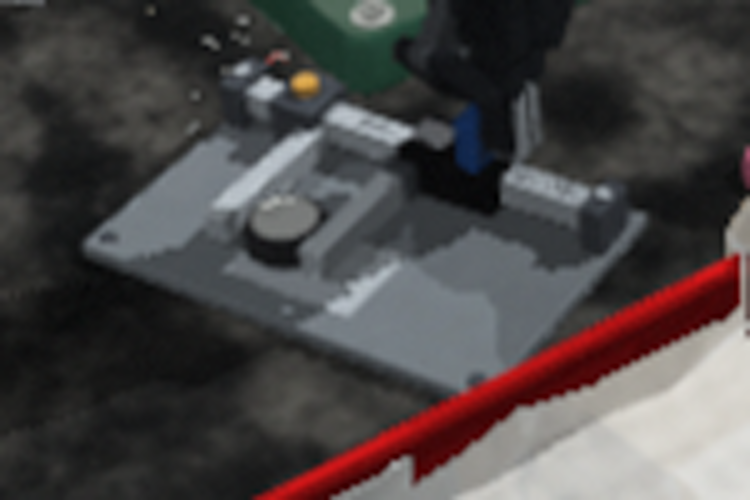

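Request:
{"op": "apply_moves", "data": {
  "targets": [
    [[0,-0.08,0,0,0,0,0],[0,-0.08,0,0,0,0,0]]
  ]
}}

```text
time_s: 13.8
position: [0.5716, 0.3934, 0.0645]
ee_rot: [0.837, -0.548, 0.0, 0.0]
ft_force: [0.3, -1.4, -1.2]
finger_gap: -0.0002
```

```bash
python3 fx.py 1
```

```text
13.8 [62.73 69.74 64.49] Fx cal 1.42 Fy -0.29
mean Fx 1.41 sd 0.0 x 62.66 13.85
```

Request:
{"op": "apply_moves", "data": {
  "targets": [
    [[0,-0.07,0,0,0,0,0],[0,-0.07,0,0,0,0,0]]
  ]
}}

```text
time_s: 14.1
position: [0.5712, 0.3943, 0.0645]
ee_rot: [0.837, -0.548, 0.0, 0.0]
ft_force: [1.7, -4.8, -0.2]
finger_gap: -0.0004
```

```bash
python3 fx.py 1
```

```text
14.1 [61.75 69.74 64.51] Fx cal 5.08 Fy -0.37
mean Fx 3.03 sd 0.0 x 61.74 14.15
```

```bash
python3 fx.py 6
```

```text
14.15 [61.74 69.75 64.5 ] Fx cal 3.03 Fy -0.72
mean Fx 4.49 sd 0.56 x 61.7 14.45
```

Request:
{"op": "apply_moves", "data": {
  "targets": [
    [[0,-0.03,0,0,0,0,0],[0,0,0,0,0,0,0]]
  ]
}}

```text
time_s: 14.7
position: [0.5711, 0.3946, 0.0645]
ee_rot: [0.837, -0.548, 0.0, 0.0]
ft_force: [2.2, -5.4, -2.7]
finger_gap: 0.0003
```

```bash
python3 fx.py 6
```

```text
14.7 [61.46 69.76 64.54] Fx cal 5.82 Fy -0.16
mean Fx 5.37 sd 0.27 x 61.44 15.0
```

Request:
{"op": "apply_moves", "data": {
  "targets": [
    [[0,-0.04,0,0,0,0,0],[0,-0.04,0,0,0,0,0],[0,0,0,0,0,0,0]]
  ]
}}

```text
time_s: 15.38
position: [0.571, 0.3949, 0.0645]
ee_rot: [0.836, -0.548, 0.0, 0.001]
ft_force: [2.8, -6.8, -1.9]
finger_gap: 0.0001
```

```bash
python3 fx.py 10; cp pics/$(ls -t pics|head -1) pics/cur2.png
```

```text
15.375 [61.08 69.75 64.53] Fx cal 7.36 Fy -0.18
mean Fx 6.77 sd 0.69 x 61.08 15.875
```

View pics/cur2.png

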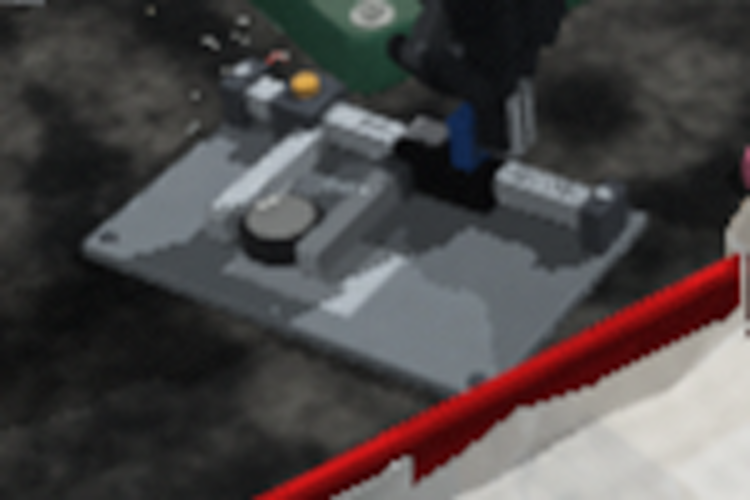

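Request:
{"op": "apply_moves", "data": {
  "targets": [
    [[0,-0.03,0,0,0,0,0],[0,-0.03,0,0,0,0,0],[0,0,0,0,0,0,0],[0,0,0,0,0,0,0]]
  ]
}}

```text
time_s: 16.38
position: [0.5709, 0.3951, 0.0645]
ee_rot: [0.836, -0.548, 0.001, 0.001]
ft_force: [2.4, -7.1, -2.2]
finger_gap: 0.0003
```

```bash
python3 fx.py 10
```

```text
16.375 [60.85 69.73 64.52] Fx cal 7.5 Fy -0.63
mean Fx 7.49 sd 0.4 x 60.85 16.875
```

Request:
{"op": "apply_moves", "data": {
  "targets": [
    [[0,-0.02,0,0,0,0,0],[0,0,0,0,0,0,0],[0,0,0,0,0,0,0],[0,0,0,0,0,0,0],[0,0,0,0,0,0,0],[0,0,0,0,0,0,0],[0,0,0,0,0,0,0],[0,0,0,0,0,0,0],[0,0,0,0,0,0,0],[0,0,0,0,0,0,0]]
  ]
}}

```text
time_s: 18.12
position: [0.5709, 0.3952, 0.0645]
ee_rot: [0.836, -0.548, 0.001, 0.001]
ft_force: [3.1, -7.4, -1.6]
finger_gap: -0.0
```

```bash
python3 fx.py 10
```

```text
18.125 [60.8  69.76 64.53] Fx cal 8.08 Fy -0.11
mean Fx 8.1 sd 0.43 x 60.79 18.625
```

Request:
{"op": "apply_moves", "data": {
  "targets": [
    [[0,0,0,0,0,0,0],[0,0,0,0,0,0,0],[0,0,0,0,0,0,0],[0,0,0,0,0,0,0],[0,0,0,0,0,0,0],[0,0,0,0,0,0,0],[0,0,0,0,0,0,0],[0,0,0,0,0,0,0]]
  ]
}}

```text
time_s: 19.62
position: [0.5708, 0.3952, 0.0645]
ee_rot: [0.836, -0.548, 0.001, 0.001]
ft_force: [2.3, -7.6, -1.5]
finger_gap: 0.0001
```

```bash
python3 fx.py 10
```

```text
19.625 [60.78 69.73 64.49] Fx cal 7.93 Fy -0.93
mean Fx 8.41 sd 0.36 x 60.79 20.125
```

Request:
{"op": "apply_moves", "data": {
  "targets": [
    [[0,0.05,0,0,0,0,0],[0,0.1,0,0,0,0,0],[0,0.2,0,0,0,0,0],[0,0.5,0,0,0,0,0],[0,0.8,0,0,0,0,0],[0,0,0,-2,0,0,0],[0,0,0,-4,0,0,0],[0,0,0,-5,0,0,0],[0,3,0,-3,0,0,0],[0,0,0,0,0,0,0]]
  ]
}}

```text
time_s: 21.38
position: [0.5908, 0.3531, 0.211]
ee_rot: [0.836, -0.549, 0.002, -0.004]
ft_force: [-0.5, 0.5, -1.6]
finger_gap: 0.0003
```

```bash
python3 fx.py 6; cp pics/$(ls -t pics|head -1) pics/cur3.png
```

```text
21.375 [107.35  71.25 210.96] Fx cal -0.69 Fy -0.26
mean Fx -0.03 sd 0.5 x 105.76 21.675
```

View pics/cur3.png

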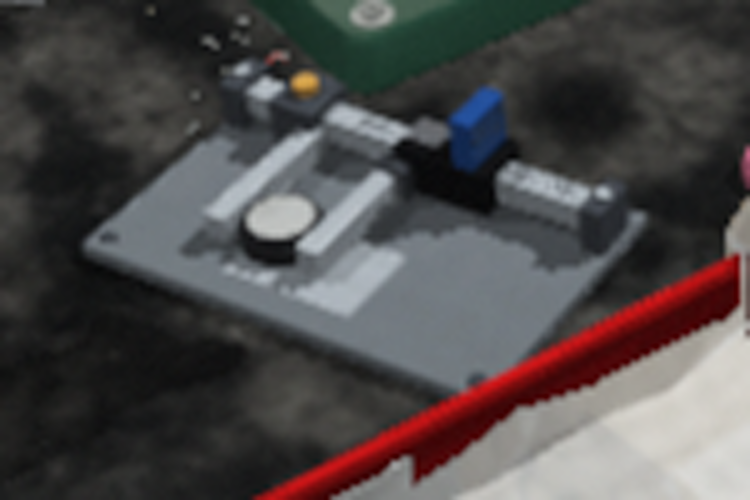

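Request:
{"op": "apply_moves", "data": {
  "targets": [
    [[0,-5,1.7,0,0,0,0],[0,-5,1.7,0,0,0,0],[0,-5,1.7,0,0,0,0],[0,0,0,0,0,0,0],[0,0,0,0,0,0,0],[0,0,0,0,0,0,0]]
  ]
}}

```text
time_s: 22.42
position: [0.4828, 0.4702, 0.2043]
ee_rot: [0.836, -0.548, 0.0, 0.0]
ft_force: [-0.2, -0.2, 0.7]
finger_gap: 0.0002
```

```bash
python3 - <<'E'
from plan import *
to(cal2w(-50,20,250))
p=robot.camera_params('wrist'); im,d=robot.capture('wrist')
np.savez('w11.npz',im=im,d=d); pickle.dump(p,open('w11.pkl','wb'))
uv=proj(p,[cal2w(-19,0,29)])[0]; print(uv)
u,v=uv.astype(int); u0=max(u-100,0);v0=max(v-75,0); print(u0,v0)
cv2.imwrite('pics/w11.png',cv2.resize(im[v0:v0+150,u0:u0+200,::-1],None,fx=4,fy=4,interpolation=cv2.INTER_CUBIC))
E
```

```text
t 22.425 pos [0.4828 0.4702 0.2043] cal [-43.2  19.1 204.3] F [-0.25 -0.17  0.68] gap 0.0002
final-axes shift cm [-0.68 -0.09 -4.57] cur-axes [-0.68 -0.09 -4.57]
turn tool deg [ 0.02 -0.03 -0.08]
[334.80694973 161.89033393]
234 86
```

View pics/w11.png

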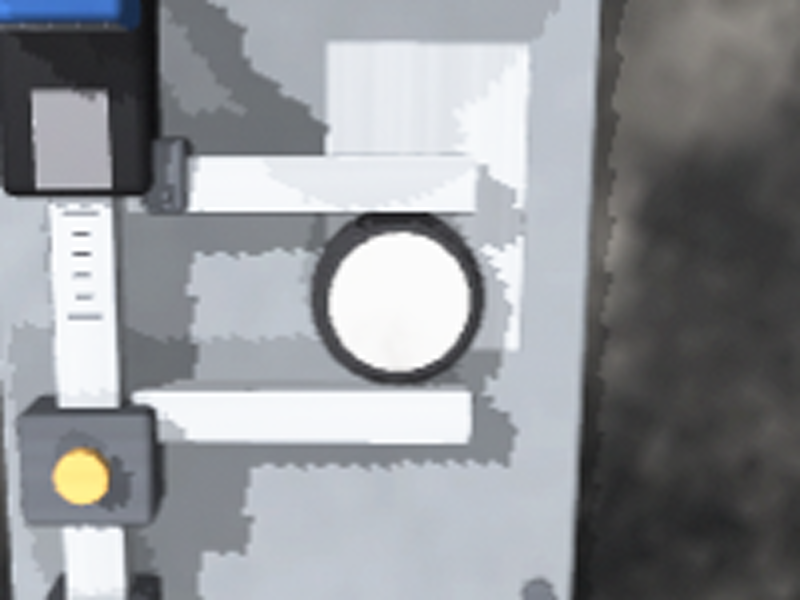

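```bash
python3 - <<'E'
from plan import *
im,d,p=load('w11')
q=lambda x,y,z:w2cal(onz(p,[(x/4+234,y/4+86)],z/1000)[0]).round(1)
print(q(398,297,27),q(330,213,29),q(460,213,29),q(300,390,29),q(450,390,29))
print(robot.observe()['joint_vel'].round(3)); print(robot.close_job())
E
```

```text
[-17.8   1.1  27. ] [ 0.8 16.3 29. ] [  0.8 -12.1  29. ] [-38.5  23.   29. ] [-38.5 -10.8  29. ]
[-0.002  0.     0.001 -0.     0.    -0.002]
the job is handed in; nothing more can be done
None
```

The job is done and handed in at about 22.5 s. No verdict was reported, so the results below are from my own checks.

- **Placing:** I took the capsule from the red tray and laid it flat on the caliper table between the open jaws. I opened the gripper and lifted away before touching the slider.
- **Measuring:** I pushed the blue rib with closed fingers until the capsule was nipped against the anvil. At the final setting I held it for about 3.7 s. The wrist force then averaged about 8.1–8.4 N. Taking off roughly 2 N of slider friction leaves about 6 N on the capsule; that force is inferred, since I had no direct reading of it. The hold was not watched continuously, but the readings before and after agreed.
- **Release:** I backed off in small steps and lifted clear, with no contact force left on the wrist.

**Last wrist picture, in my estimate of the caliper frame:**

| Item | Position |
|---|---|
| Capsule centre | x about -17.8 mm, y about +1 mm |
| Anvil face | x about -38.5 mm |
| Sliding jaw face | x about +0.8 mm at both points I measured, so square within what I can see |

- **Fit of the capsule:** The jaw face lies 18.6 mm from the capsule centre, inside the 17–22.2 mm window. The two faces are 39.3 mm apart, which fits a 40 mm disc.
- **Disagreements:** The camera views differed from each other by about 2–3 mm on the caliper's position, and by up to 6 mm on the capsule just after I laid it down. I shifted my caliper estimate 2 mm in y to match the jaw tips. The gripper read 37.7 mm when holding the capsule, a little under its stated 40 mm.
- **Bystanders:** The arm's path kept away from them. I took no final picture to confirm they had not moved.

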